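# Stand up the foam shop's rasp and dowel and check the empty caddy

### The arm

A 6-joint arm with a two-finger parallel gripper is mounted at the origin on the work surface. World frame = base frame: x ahead of the robot, y to its left, z up, the work surface at z = 0. Lengths are in m, angles in rad, forces in N, time in s.
With the tool pointing down it reaches from about 0.325 to 0.9 m from the base axis. Payload 6.1 kg.
Tool frame: the origin (TCP) lies midway between the tips of the shut fingers; the grasp point (between the pads) lies 19 mm behind it (ctrl.grasp_offset is the distance from the TCP to the grasp point, in m); x points along the fingers, y is the direction in which the jaws open and shut, and the axes are right-handed (so a half turn about x gives the same grasp; the last joint's range is limited). The gripper opens to 87 mm and grips with 3 to 60 N. Pads are 19 mm wide; open, the fingers measure 117 mm over their backs; the gripper's body (75 mm by 190 mm) begins 51 mm behind the grasp point.
Start: joints at [1.025, 0.22, 1.526, -0, 1.395, -0.126], TCP at [0.255, 0.571, 0.223] pointing down, gripper open.
Joint ranges: [-2.98, 2.98], [-0.91, 2.08], [0.09, 2.57], [-1.24, 4.39], [0.2, 2.65], [-2.68, 2.68]. Speed limits (rad/s): [2.57, 2.57, 3.01, 3.14, 3.14, 3.14].

### API

Orientations are given as a rotation vector (axis times angle).
In Python, from station import ctrl, cams, nets gives the robot as it stands. The module is installed in compiled form; this text tells all that it offers.
- The arm moves only by the tool step_arm, never from a script. Its argument "moves" is a list of rows, each a list of 3 entries, a list of its own where there are three numbers: the finger opening in mm, from 0 to 87, then the shift along the world's x, y, z in mm, then the turn, a rotation vector about the world's x, y, z in degrees. In form: [[grip, [dx, dy, dz], [wx, wy, wz]], ...]. A call has 1 to 12 rows; each row is the pose to reach, as a shift and turn from the pose measured when the call began; what a row does not reach only later rows make up. A row lasts 1/8 s, in which the tool goes at most 62.5 mm and 10.7 degrees, less where a joint would pass 70% of its speed; a pose out of reach is approached as far as the arm can. A call with a gripper value outside its range is refused whole. The fingers move at their own pace and stop on an object; "squeeze" is the grip in N (left out, the last holds). Time passes only in rows, so rows that repeat a pose let the fingers close. It gives the time, the measured TCP pose, the force and the opening at its end, in the units of the state.
- ctrl.observe(): the state, without advancing time (a new reading comes with each control period).
- cams.grab_frame(name): name is "side" or "top"; returns (picture, depth): 384x512x3 uint8, red, green, blue; 384x512 float32, m along the optical axis (not along the pixel's ray), 0 where there is no reading.
- cams.calibration(name): a dict with "intrinsics" (3x3 intrinsics, pixels), "R" (3x3) and "t" (3): a world point X has camera coordinates R X + t. Camera axes: x right, y down, z forward; pixel columns grow to the right and rows downward; lengths in m; the calibration is good to about 2 mm. A picture is of the moment at which its call begins. calibration takes no time and is no camera call.
- ctrl.sign_off(): hands the job in, once; it reports no verdict.
Trained networks look in the newest picture that a camera, given by its name, has taken for a name from the list of things; names that differ only in an ending like _2 or _b are one class to them, and where a whole thing is asked for, a point or a joint stands for the part that bears it (a point fixed in the world has none). Each returns a list of dicts, best first, with "p" (0 to 1); they miss things now and then, are a little off and sometimes report something else, mostly with a low value. They report only what shows in the picture. A call takes as long as a camera call. They do not tell look-alikes from the thing itself.
- nets.spot_in(thing, camera): "point" ([row, column] in pixels, amid what is visible of it).
- nets.outline_of(thing, camera): "region" (384x512 bool, what is visible of it) and "point" ([row, column] in pixels, amid what is visible of it).
The state is a dict: "t": time; "qpos": joint angles; "qd": joint speeds; "tau": joint torques, N m; "tool_pos": TCP position; "eef_rot": TCP orientation; "contact_force": force on the tool from outside, world axes, zero at the start; "torque": the same for the moment, N m; "gripper_width": finger opening in m.
Only numpy, scipy, OpenCV 4.12 (cv2) and the standard library are available. Lean on these libraries where they do the work, as an engineer would, in place of code of your own. Each camera call takes 0.05 s, during which the arm holds its last target.

### The job

Take the rasp and the plain dowel out of the metal caddy and drop each end-down into the stand: the rasp, blade down, in the tall tube, the dowel in the low one. Then lift the emptied caddy clear of the table by its centre board and, in the air, tip it well over (some 30 degrees) twice, level in between, to feel that nothing slides about inside. Set it upright on the middle of the cardboard sheet, let go, and leave the foam gear, tub and sanding block alone.

Things in the scene. Friction and masses are not known exactly. Their poses are not given: they have to be found in the camera images.
- caddy: loose open aluminium caddy, 90 (x) by 44 mm (y), rim 55 mm high, walls and floor 4 mm, 0.3 kg. A metal centre board, 10 mm thick (x), 44 mm long (y), parts it into two 36 mm square cells at x = -23 and +23 mm and rises to 105 mm above the underside: the handle, gripped across its thickness above the rim. A stick stands in each cell. Origin: centre of the underside; z up.
- rasp: round rasp, 170 mm long, 0.12 kg, standing blade down in one cell: dark steel blade 16 mm in diameter, 90 mm long, then a pale wooden handle, full 26 mm diameter from 100 to 165 mm above the tip. May lean a little. Origin: centre of the flat blade tip; z runs along it to the handle.
- dowel: plain straight round wooden dowel, 24 mm in diameter, 155 mm long, about 0.06 kg, standing in the other cell of the caddy; both ends alike. Origin: centre of its lower end as it starts; z runs along it, upwards at the start.
- dowel_mid (a point): the middle of the dowel, 77.5 mm from either end, z along the dowel.
- stand: fixed stand: plywood base 70 (x) by 180 mm (y), 10 mm thick, with two upright grey plastic tubes, open at the top, outside diameter 40, inside 32 mm, floor 4 mm. Tall tube at y = +50 mm, mouth 98 mm above the table; low tube at y = -50 mm, mouth 64 mm up. Origin: centre of the underside; z up. May be turned any way.
- tall_tube (a point): centre of the inner floor of the tall tube, 14 mm above the table and 84 mm below its mouth; axes as the stand's.
- low_tube (a point): centre of the inner floor of the low tube, 14 mm above the table and 50 mm below its mouth; axes as the stand's.
- sheet: fixed brown cardboard sheet lying flat on the table, 150 mm (its x) by 120 mm (its y), 6 mm thick. Origin: centre of its underside, on the table.
- gear: bystander: white foam gear blank with brown kraft-paper teeth, about 158 mm across, 47 mm high, loose. Origin: centre of the underside.
- tub: bystander: white plastic tub, open, 100 mm across, 75 mm high, loose. Origin: centre of the underside.
- sander: bystander: hand sanding block, cork with a wooden grip, 60 mm by 110 mm, 40 mm high, loose. Origin: centre of the underside.
Not all that is in view belongs to the job. Several things have the shape of the caddy; the one meant has the colours described above. What is shaped like the rasp but orange is not meant.

How it is judged:
By the outcome, as a careful person would: the job done as asked, in the order asked, and still so for the second after the job is handed in, with the robot touching nothing.
It also fails if it takes over 72 s, if anything falls off the work surface, if the arm or the gripper's body presses on something with over 40 N, if the wrist force passes 120 N, or if a joint passes its speed limit or range.

## Working session

There is one attempt and no reset: what is moved stays moved. The work goes in short steps, Python scripts to look and compute and a tool call to move; the robot and the scene stay as the last step left them, time stands still between calls to the robot, and variables do not carry over. Pictures are saved under pics/ and viewed, and the job is handed in when it is done.

Besides the shell and the picture viewer there is one more tool, called after ">>>" by a JSON object that holds its "op" and its "data". step_arm: Moves the arm, as the interface text tells. Its arguments: {"type":"object","properties":{"moves":{"type":"array"},"squeeze":{"type":"number"}},"required":["moves"]}

```bash
mkdir -p pics
cat > h.py <<'E'
import numpy as np,cv2
from station import ctrl,cams,nets
def save(name,fn,crop=None,scale=1):
    im,d=cams.grab_frame(name)
    np.savez('last_%s.npz'%name,im=im,d=d)
    o=im[:,:,::-1]
    if crop: o=o[crop[0]:crop[1],crop[2]:crop[3]]
    o=cv2.resize(o,None,fx=scale,fy=scale,interpolation=cv2.INTER_CUBIC)
    cv2.imwrite('pics/'+fn,o); return im,d
def cloud(name,d):
    c=cams.calibration(name);K=np.array(c['intrinsics']);R=np.array(c['R']);t=np.array(c['t'])
    v,u=np.mgrid[:d.shape[0],:d.shape[1]]
    p=np.stack([(u-K[0,2])/K[0,0]*d,(v-K[1,2])/K[1,1]*d,d],-1)
    w=(p-t)@R; w[d==0]=np.nan
    return w
E
python3 - <<'E'
from h import *
for n in('side','top'):
    save(n,n+'0.png',scale=1.5)
    c=cams.calibration(n);R=np.array(c['R']);print(n,-R.T@np.array(c['t']),R[2],c['intrinsics'])
print(ctrl.observe())
E
```

```text
side [ 0.46904714 -0.45800843  0.72031799] [ 0.12961898  0.62198104 -0.77222957] [[351.79628144   0.         251.42396423]
 [  0.         351.79628144 192.55893932]
 [  0.           0.           1.        ]]
top [0.45964945 0.07214788 1.45705775] [ 0.07040963 -0.02041202 -0.9973093 ] [[500.08205158   0.         251.63434587]
 [  0.         500.08205158 190.79904881]
 [  0.           0.           1.        ]]
{'t': 0.1, 'qpos': array([ 1.02492773e+00,  2.21142008e-01,  1.52749942e+00, -2.46772674e-05,
        1.39469972e+00, -1.26109514e-01]), 'qd': array([-0.00102772, -0.00163814, -0.00251321,  0.00115287, -0.00058889,
       -0.00059996]), 'tau': array([ 1.28650656e-03, -4.95945096e+01, -3.88517940e+01,  7.01074884e-02,
        5.15355100e-02, -4.09887002e-05]), 'tool_pos': array([0.25443607, 0.57025171, 0.22154847]), 'eef_rot': array([ 0.32795044,  1.54616118, -0.33057192]), 'contact_force': array([-0.113987  , -0.58169541, -0.02988735]), 'torque': array([ 0.00802785,  0.00234128, -0.00056123]), 'gripper_width': 0.08702364564390426}
```

View pics/side0.png

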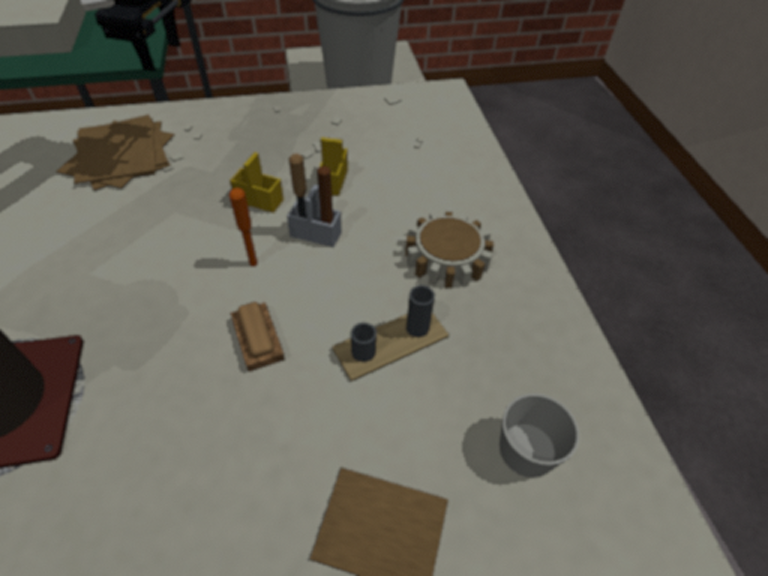

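View pics/top0.png

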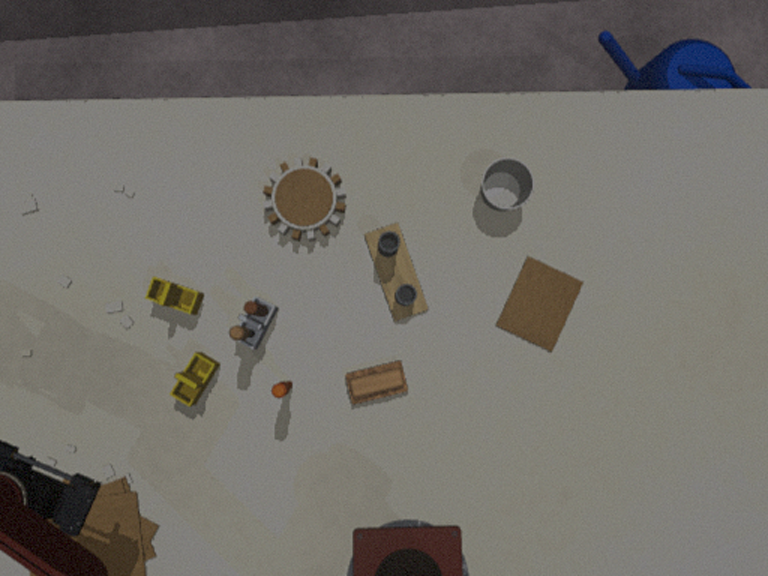

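Caddy candidates, side picture: the grey one at (315,222) and two yellow ones at (257,188) and (334,170). Rasp candidates: the pale-handled one with a dark blade at (298,175), and an orange one at (241,210). The grey caddy and the pale-handled stick match the description, and the dowel is the brown stick at (325,195). The tall tube shows at (420,310) and the low one at (363,343). I'll check these in a close crop and measure.

Run:
```python
from h import *
s=np.load('last_side.npz');t=np.load('last_top.npz')
a=cv2.resize(s['im'][90:175,145:240,::-1],(475,425),interpolation=cv2.INTER_CUBIC)
b=cv2.resize(t['im'][185:245,140:200,::-1],(425,425)[:2],interpolation=cv2.INTER_CUBIC)
cv2.imwrite('pics/crop0.png',cv2.convertScaleAbs(np.hstack([a,b])[:,:800],alpha=1.6))
for n,z in(('side',s),('top',t)):
    w=cloud(n,z['d']); np.save('w_%s.npy'%n,w)
    for th in('caddy','rasp','dowel','stand','sheet','gear','tub','sander'):
        for r in nets.outline_of(th,n)[:4]:
            m=r['region'];p=w[m];p=p[np.isfinite(p[:,0])]
            print(n,th,round(r['p'],2),np.round(r['point']),m.sum(),np.round(np.median(p,0),3) if len(p) else None,np.round(np.percentile(p[:,2],[5,95]),3) if len(p) else '')
```

```text
side caddy 0.79 [120. 173.] 743 [0.401 0.376 0.046] [0.01  0.101]
side caddy 0.62 [104. 223.] 501 [0.555 0.422 0.055] [0.004 0.104]
side caddy 0.61 [148. 206.] 760 [0.495 0.261 0.042] [0.006 0.1  ]
side caddy 0.46 [130. 216.] 371 [0.519 0.258 0.107] [0.043 0.159]
side rasp 0.9 [146. 159.] 385 [0.378 0.21  0.124] [0.024 0.17 ]
side rasp 0.88 [118. 200.] 357 [0.477 0.281 0.13 ] [0.052 0.174]
side dowel 0.65 [224. 169.] 1060 [0.382 0.032 0.028] [0.012 0.042]
side dowel 0.59 [128. 216.] 335 [0.519 0.258 0.114] [0.055 0.16 ]
side stand 0.96 [223. 262.] 2312 [0.595 0.002 0.012] [0.004 0.092]
side stand 0.41 [117. 200.] 279 [0.477 0.28  0.138] [0.065 0.174]
side sheet 0.79 [352. 254.] 4772 [ 0.52  -0.273  0.007] [0.005 0.009]
side gear 0.81 [164. 300.] 2317 [0.725 0.161 0.044] [0.003 0.049]
side tub 0.85 [291. 356.] 2303 [ 0.756 -0.196  0.038] [0.005 0.076]
side sander 0.78 [224. 169.] 1094 [0.381 0.032 0.025] [0.008 0.042]
top caddy 0.94 [194. 117.] 611 [0.553 0.424 0.038] [0.    0.105]
top caddy 0.76 [254. 127.] 680 [0.397 0.39  0.034] [0.001 0.105]
top caddy 0.62 [216. 173.] 370 [0.498 0.27  0.038] [0.    0.107]
top caddy 0.2 [132. 204.] 2156 [0.73  0.181 0.046] [0.01  0.052]
top rasp 0.52 [221. 159.] 99 [0.477 0.283 0.171] [0.043 0.178]
top rasp 0.44 [263. 187.] 84 [0.38  0.215 0.169] [0.114 0.174]
top dowel 0.59 [204. 170.] 131 [0.519 0.261 0.151] [0.021 0.163]
top stand 0.96 [185. 263.] 1444 [0.589 0.008 0.012] [0.006 0.086]
top sheet 0.82 [201. 359.] 2044 [ 0.524 -0.271  0.007] [0.002 0.012]
top gear 0.64 [132. 205.] 2038 [0.729 0.178 0.046] [0.013 0.052]
top sander 0.82 [258. 250.] 831 [0.38  0.049 0.034] [0.017 0.044]
top sander 0.67 [179. 262.] 1513 [0.59  0.008 0.012] [0.005 0.085]
```

View pics/crop0.png

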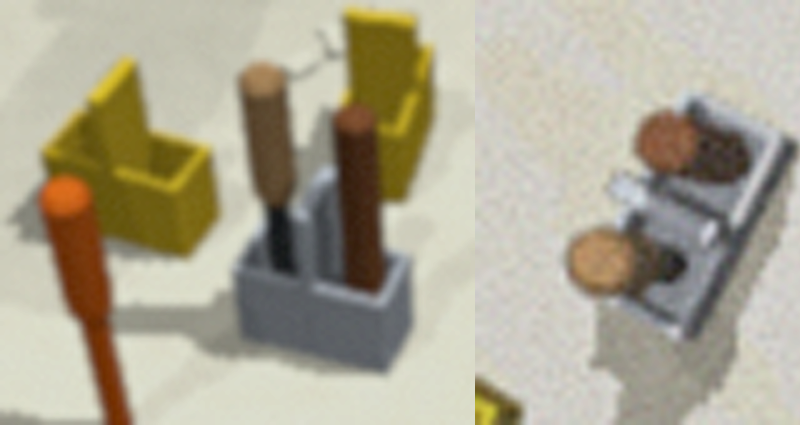

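```bash
cat > fit.py <<'E'
from h import *
from scipy.optimize import least_squares
def near(w,c,r,z0,z1):
    p=w.reshape(-1,3);p=p[np.isfinite(p[:,0])]
    return p[(np.hypot(p[:,0]-c[0],p[:,1]-c[1])<r)&(p[:,2]>z0)&(p[:,2]<z1)]
def cyl(p,r,zr,lean=True):
    def f(q):
        lx,ly=(q[2],q[3]) if lean else (0,0)
        d=np.array([lx,ly,1]);d/=np.linalg.norm(d)
        v=p-[q[0],q[1],zr]
        return np.linalg.norm(np.cross(v,d),axis=1)-r
    s=least_squares(f,[*p[:,:2].mean(0)+.0,0,0][:4],loss='soft_l1',f_scale=.0015)
    return s.x,np.sqrt(np.median(s.fun**2))
E
python3 - <<'E'
from fit import *
ws=np.load('w_side.npy');wt=np.load('w_top.npy')
for n,w in(('side',ws),('top',wt)):
    p=near(w,(.45,.12),.05,-.05,.02);print(n,'table z',np.median(p[:,2]))
    # caps
    for nm,c,h in(('rasp',(.477,.282),.166),('dowel',(.519,.26),.148)):
        p=near(w,c,.025,h,.19);print(n,nm,'cap',len(p),p.mean(0).round(4),p.max(0).round(4),p.min(0).round(4))
for nm,c,r,z0,z1 in(('rasp',(.477,.283),.013,.103,.162),('dowel',(.519,.26),.012,.065,.148)):
    p=near(ws,c,.022,z0,z1)
    q,e=cyl(p,r,.13);print(nm,len(p),q.round(4),e, 'tilt deg',np.degrees(q[2:]).round(1),)
# caddy board top
for n,w in(('side',ws),('top',wt)):
    p=near(w,(.503,.268),.035,.095,.11)
    print(n,'board',len(p),p.mean(0))
    p2=p[:,:2]
    print(cv2.minAreaRect((p2*1000).astype(np.float32)))
    p=near(w,(.495,.262),.07,.047,.06);print('rim',len(p),cv2.minAreaRect((p[:,:2]*1000).astype(np.float32)))
    for nm,c,h in(('tall',(.64,.02),.098),('low',(.57,.0),.064)):
        p=near(w,(.59,.005),.12,h-.006,h+.006)
        print(n,nm,len(p),p.mean(0) if len(p) else '',cv2.minEnclosingCircle((p[:,:2]*1000).astype(np.float32)))
    p=near(w,(.59,.005),.13,.006,.014);print('base',cv2.minAreaRect((p[:,:2]*1000).astype(np.float32)))
    p=near(w,(.523,-.272),.11,.003,.012);print('sheet',cv2.minAreaRect((p[:,:2]*1000).astype(np.float32)))
E
```

```text
side table z 0.0005721330128016904
side rasp cap 64 [0.477  0.2846 0.1721] [0.4897 0.3002 0.176 ] [0.4644 0.2753 0.1668]
side dowel cap 71 [0.5201 0.2618 0.1566] [0.5317 0.2748 0.1617] [0.5085 0.2541 0.1486]
top table z 0.0006870651515328657
top rasp cap 80 [0.4777 0.2884 0.1739] [0.4888 0.2997 0.1804] [0.4655 0.2768 0.1663]
top dowel cap 68 [0.5212 0.2662 0.1591] [0.5326 0.2788 0.1669] [0.5114 0.2549 0.1489]
rasp 188 [ 0.4773  0.2896 -0.0201  0.0018] 0.0006225342271507363 tilt deg [-1.2  0.1]
dowel 229 [0.5204 0.2671 0.0186 0.0019] 0.0007124041837037794 tilt deg [1.1 0.1]
side board 134 [0.50035003 0.26883907 0.10330259]
((502.4653015136719, 270.1352844238281), (45.30751037597656, 50.394569396972656), 32.189693450927734)
rim 227 ((496.7755432128906, 274.4150390625), (45.47295379638672, 90.34326934814453), 62.7059440612793)
side tall 112 [0.63770713 0.02013441 0.09726693] ((638.05712890625, 21.530380249023438), 20.813472747802734)
side low 192 [ 0.5793517  -0.00077239  0.06376019] ((587.7275390625, 9.43083381652832), 67.9541015625)
base ((590.499755859375, 5.602077484130859), (180.7569580078125, 70.80177307128906), 18.135791778564453)
sheet ((526.7327880859375, -245.26853942871094), (162.53890991210938, 207.17489624023438), 79.4333267211914)
top board 67 [0.4995706  0.27477248 0.1050516 ]
((498.134765625, 269.4227294921875), (43.011558532714844, 44.92302703857422), 22.489166259765625)
rim 105 ((497.92529296875, 276.4881591796875), (44.57100296020508, 89.44208526611328), 62.05704116821289)
top tall 62 [0.6381185  0.02302514 0.09810628] ((638.1629638671875, 22.783212661743164), 19.917404174804688)
top low 67 [ 0.55887658 -0.00333115  0.06422765] ((590.353759765625, 4.102287292480469), 67.79331970214844)
base ((592.82470703125, 1.1763153076171875), (251.71493530273438, 247.52830505371094), 45.28769302368164)
sheet ((522.9139404296875, -273.6681823730469), (215.49134826660156, 217.6014404296875), 84.06523132324219)
```

Run:
```python
from fit import *
from scipy.spatial.transform import Rotation as Ro
ws=np.load('w_side.npy');wt=np.load('w_top.npy')
for n,w in(('side',ws),('top',wt)):
    p=near(w,(.545,-.01),.03,.056,.07);print(n,'low',cv2.minEnclosingCircle((p[:,:2]*1000).astype(np.float32)))
    im=np.load('last_%s.npz'%n)['im'].astype(int)
    m=(im[...,0]-im[...,2]>35)&(np.hypot(w[...,0]-.523,w[...,1]+.272)<.12)
    p=w[m];p=p[np.abs(p[:,2]-.006)<.01];print('sheet',len(p),cv2.minAreaRect((p[:,:2]*1000).astype(np.float32)),p[:,:2].mean(0))
r=Ro.from_rotvec(ctrl.observe()['eef_rot']).as_matrix();print(r.round(3),np.degrees(np.arctan2(r[1,1],r[0,1])))
```

```text
side low ((543.1923828125, -9.534138679504395), 20.729555130004883)
sheet 4620 ((522.1025390625, -272.15911865234375), (118.26753234863281, 146.46435546875), 63.356746673583984) [ 0.52082262 -0.27134996]
top low ((543.650634765625, -8.208968162536621), 19.585689544677734)
sheet 1967 ((522.2154541015625, -271.3782958984375), (119.0531005859375, 146.70567321777344), 63.04328155517578) [ 0.52238351 -0.2709595 ]
[[-0.     0.408  0.913]
 [ 0.     0.913 -0.408]
 [-1.    -0.    -0.   ]] 65.9447650570041
```

>>> {"op": "step_arm", "data": {"moves": [[70,[56,-70,0],[0,0,-1]],[70,[100,-126,5],[0,0,-2]],[70,[140,-177,5],[0,0,-3]],[70,[180,-227,5],[0,0,-3.3]],[70,[205,-260,5],[0,0,-3.3]],[70,[223,-281,5],[0,0,-3.3]],[70,[223,-281,5],[0,0,-3.3]],[70,[223,-281,5],[0,0,-3.3]]], "squeeze": 25}}

```text
t: 1.9
tool_pos: [0.4775, 0.29, 0.2275]
eef_rot: [0.375, 1.539, -0.375]
contact_force: [-0.8, -0.3, 0.7]
gripper_width: 0.0698
```

>>> {"op": "step_arm", "data": {"moves": [[70,[0,-1,-40],[0,0,0]],[70,[0,-1,-75],[0,0,0]],[70,[0,-1,-100],[0,0,0]],[70,[0,-1,-107],[0,0,0]],[70,[0,-1,-107],[0,0,0]],[20,[0,-1,-107],[0,0,0]],[20,[0,-1,-107],[0,0,0]],[20,[0,-1,-107],[0,0,0]],[20,[0,-1,-107],[0,0,0]]]}}

```text
t: 3.02
tool_pos: [0.4777, 0.2889, 0.1208]
eef_rot: [0.375, 1.538, -0.374]
contact_force: [-1.1, -0.8, 0.2]
gripper_width: 0.0381
```

Run:
```python
from h import *
save('side','s1.png',(80,190,130,270),5)
```

```text
(no output)
```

View pics/s1.png

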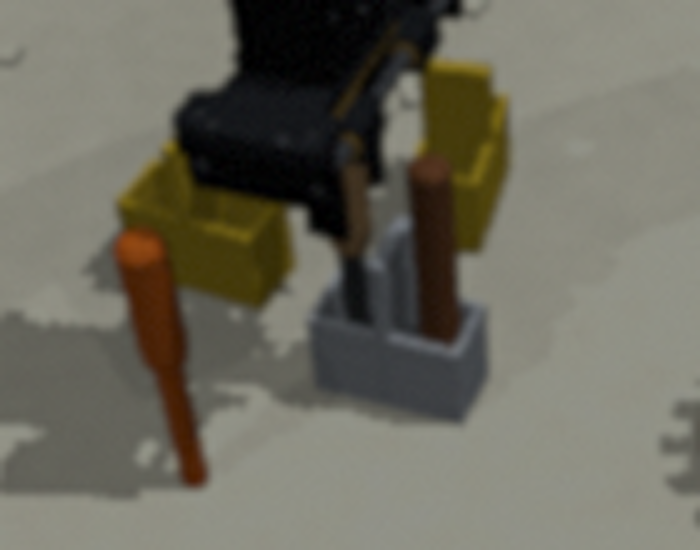

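The picture shows the fingers around the pale handle at about (355,205), not yet shut. The dowel and board are clear.

>>> {"op": "step_arm", "data": {"moves": [[20,[0,0,0],[0,0,0]],[20,[0,0,0],[0,0,0]],[20,[0,0,0],[0,0,0]],[20,[0,0,0],[0,0,0]]]}}

```text
t: 3.58
tool_pos: [0.4776, 0.2889, 0.1207]
eef_rot: [0.375, 1.538, -0.375]
contact_force: [-0.5, 1.1, -0.3]
gripper_width: 0.0257
```

>>> {"op": "step_arm", "data": {"moves": [[20,[0,0,10],[0,0,0]],[20,[0,0,35],[0,0,0]],[20,[0,0,70],[0,0,0]],[20,[0,0,105],[0,0,0]],[20,[0,0,130],[0,0,0]],[20,[0,0,140],[0,0,0]],[20,[0,0,140],[0,0,0]]]}}

```text
t: 4.45
tool_pos: [0.4777, 0.289, 0.2611]
eef_rot: [0.376, 1.538, -0.374]
contact_force: [-0.0, 0.2, -1.9]
gripper_width: 0.0254
```

>>> {"op": "step_arm", "data": {"moves": [[20,[20,-34,5],[0,0,0]],[20,[50,-84,5],[0,0,0]],[20,[80,-134,5],[0,0,0]],[20,[110,-184,5],[0,0,0]],[20,[138,-230,5],[0,0,0]],[20,[154,-257,5],[0,0,0]],[20,[160,-267,5],[0,0,0]],[20,[160,-267,5],[0,0,0]],[20,[160,-267,5],[0,0,0]]]}}

```text
t: 5.58
tool_pos: [0.6371, 0.0234, 0.2657]
eef_rot: [0.375, 1.539, -0.373]
contact_force: [0.6, 0.7, -1.3]
gripper_width: 0.0256
```

Run:
```python
from fit import *
im,d=save('side','s2.png',(110,260,190,350),5)
w=cloud('side',d)
p=near(w,(.638,.022),.03,.10,.30)
for z in np.arange(.12,.26,.01):
    q=p[abs(p[:,2]-z)<.005]
    if len(q): print(round(z,3),len(q),np.median(q,0).round(4))
q=p[(p[:,2]>.15)&(p[:,2]<.232)];print(cyl(q,.008,.19))
```

```text
0.15 8 [0.6336 0.0172 0.1513]
0.16 26 [0.6336 0.017  0.1601]
0.17 23 [0.6333 0.0174 0.1683]
0.18 23 [0.6336 0.0168 0.1793]
0.19 26 [0.6339 0.0164 0.1889]
0.2 26 [0.6329 0.0163 0.1996]
0.21 29 [0.6336 0.0167 0.2104]
0.22 27 [0.6336 0.0169 0.2202]
0.23 27 [0.6333 0.0168 0.2294]
0.24 21 [0.6336 0.0149 0.2413]
0.25 41 [0.632  0.012  0.2508]
0.26 13 [0.6312 0.0115 0.2561]
(array([ 0.63594006,  0.02346952, -0.00277482,  0.00079017]), np.float64(0.0005248428574502395))
```

View pics/s2.png

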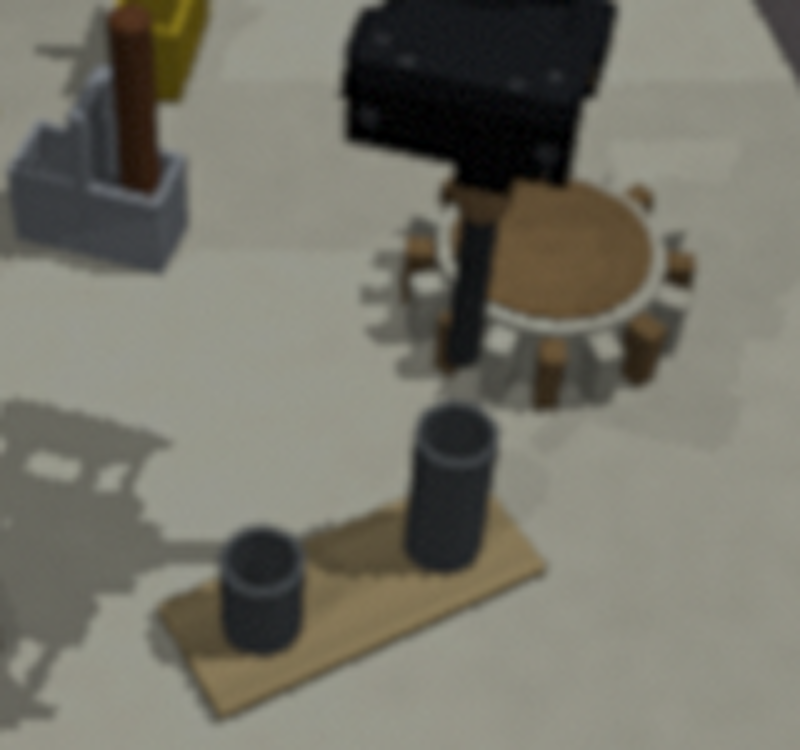

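The picture shows the blade hanging plumb at (470,300), above the mouth of the tall tube at (457,430). A 2 mm shift centres it.

>>> {"op": "step_arm", "data": {"moves": [[20,[2,-2,-15],[0,0,0]],[20,[2,-2,-40],[0,0,0]],[20,[2,-2,-65],[0,0,0]],[20,[2,-2,-90],[0,0,0]],[20,[2,-2,-112],[0,0,0]],[20,[2,-2,-126],[0,0,0]],[20,[2,-2,-131],[0,0,0]],[20,[2,-2,-131],[0,0,0]]]}}

```text
t: 6.62
tool_pos: [0.6393, 0.0217, 0.1351]
eef_rot: [0.374, 1.538, -0.372]
contact_force: [-0.5, -0.2, -0.1]
gripper_width: 0.0254
```

>>> {"op": "step_arm", "data": {"moves": [[32,[0,0,0],[0,0,0]],[40,[0,0,0],[0,0,0]],[50,[0,0,0],[0,0,0]],[60,[0,0,0],[0,0,0]],[65,[0,0,0],[0,0,0]],[70,[0,0,0],[0,0,0]],[70,[0,0,0],[0,0,0]],[70,[0,0,25],[0,0,0]],[70,[0,0,60],[0,0,0]],[70,[0,0,90],[0,0,0]],[70,[0,0,105],[0,0,0]],[70,[0,0,105],[0,0,0]]]}}

```text
t: 8.12
tool_pos: [0.6399, 0.0216, 0.2412]
eef_rot: [0.375, 1.536, -0.372]
contact_force: [-0.6, -0.3, -0.7]
gripper_width: 0.0701
```

Run:
```python
from fit import *
im,d=save('side','s3.png',(110,260,190,350),5)
ws=cloud('side',d)
p=near(ws,(.638,.022),.04,.12,.176);print('rasp',cyl(p,.013,.14))
p=near(ws,(.52,.266),.022,.065,.15);print('dowel',len(p),cyl(p,.012,.13))
p=near(ws,(.497,.275),.06,.047,.06);print('rim',len(p),cv2.minAreaRect((p[:,:2]*1000).astype(np.float32)))
```

```text
rasp (array([ 0.63859225,  0.02027288, -0.00381702,  0.01175112]), np.float64(0.00045755086119988726))
dowel 263 (array([ 0.52009645,  0.26744263,  0.02932498, -0.00438768]), np.float64(0.0009754145343664668))
rim 232 ((496.931396484375, 275.74078369140625), (48.214542388916016, 91.4234390258789), 60.133880615234375)
```

View pics/s3.png

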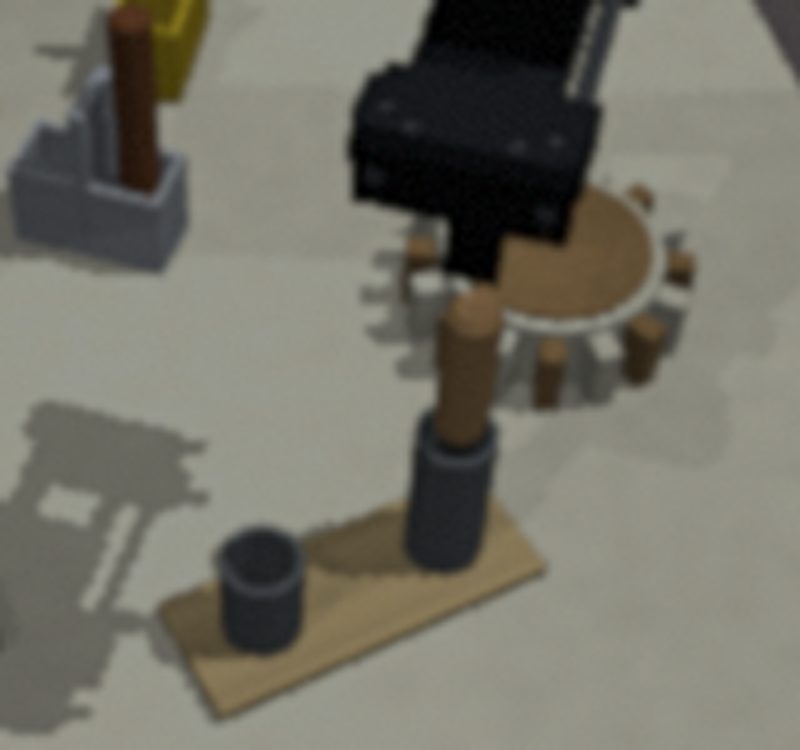

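The rasp stands upright in the tall tube at (467,370). Next is the dowel.

>>> {"op": "step_arm", "data": {"moves": [[70,[-15,31,0],[0,0,0]],[70,[-42,86,0],[0,0,0]],[70,[-69,141,0],[0,0,0]],[70,[-95,194,0],[0,0,0]],[70,[-114,234,0],[0,0,0]],[70,[-120,246,0],[0,0,0]],[70,[-120,246,-10],[0,0,0]],[70,[-120,246,-45],[0,0,0]],[70,[-120,246,-80],[0,0,0]],[70,[-120,246,-112],[0,0,0]],[70,[-120,246,-128],[0,0,0]],[60,[-120,246,-129],[0,0,0]]]}}

```text
t: 9.68
tool_pos: [0.5186, 0.2663, 0.1088]
eef_rot: [0.374, 1.541, -0.375]
contact_force: [-0.2, 0.1, 0.4]
gripper_width: 0.0657
```

>>> {"op": "step_arm", "data": {"moves": [[18,[0,0,0],[0,0,0]],[18,[0,0,0],[0,0,0]],[18,[0,0,0],[0,0,0]],[18,[0,0,0],[0,0,0]],[18,[0,0,0],[0,0,0]],[18,[0,0,0],[0,0,0]],[18,[0,0,0],[0,0,0]],[18,[0,0,0],[0,0,0]]], "squeeze": 20}}

```text
t: 10.68
tool_pos: [0.5188, 0.2664, 0.1092]
eef_rot: [0.374, 1.541, -0.375]
contact_force: [-0.3, -0.1, 3.9]
gripper_width: 0.0235
```

>>> {"op": "step_arm", "data": {"moves": [[18,[0,0,10],[0,0,0]],[18,[0,0,35],[0,0,0]],[18,[0,0,70],[0,0,0]],[18,[0,0,105],[0,0,0]],[18,[2,-15,122],[0,0,3]],[18,[6,-60,125],[0,0,12]],[18,[10,-115,125],[0,0,21]],[18,[15,-165,125],[0,0,30]],[18,[19,-215,125],[0,0,38]],[18,[23,-257,125],[0,0,43]],[18,[25,-275,125],[0,0,45.5]],[18,[25,-275,125],[0,0,45.5]]]}}

```text
t: 12.18
tool_pos: [0.5437, -0.0098, 0.2343]
eef_rot: [-0.247, 1.559, 0.245]
contact_force: [1.4, 0.5, -1.7]
gripper_width: 0.0236
```

>>> {"op": "step_arm", "data": {"moves": [[18,[0,0,0],[0,0,0]]]}}

```text
t: 12.3
tool_pos: [0.5435, -0.009, 0.2343]
eef_rot: [-0.246, 1.559, 0.245]
contact_force: [0.3, -1.0, -1.5]
gripper_width: 0.0233
```

Run:
```python
from fit import *
im,d=save('side','s4.png',(110,260,190,350),5)
w=cloud('side',d)
o=ctrl.observe()['tool_pos']
p=near(w,o[:2],.03,.10,.30)
q=p[(p[:,2]>.12)&(p[:,2]<.222)];print(q[:,2].min(),cyl(q,.012,.13))
wt=cloud('top',save('top','t4.png')[1])
for n,w in (('side',w),('top',wt)):
  p=near(w,(.545,-.01),.03,.056,.07);print(n,'low',len(p),cv2.minEnclosingCircle((p[:,:2]*1000).astype(np.float32)))
```

```text
0.1320333375621693 (array([ 5.44138817e-01, -1.01087722e-02,  5.09218728e-04, -2.05127005e-03]), np.float64(0.00035335550380741773))
side low 128 ((542.7607421875, -9.282508850097656), 20.63660430908203)
top low 0 ((0.0, 0.0), 0.0)
```

View pics/s4.png

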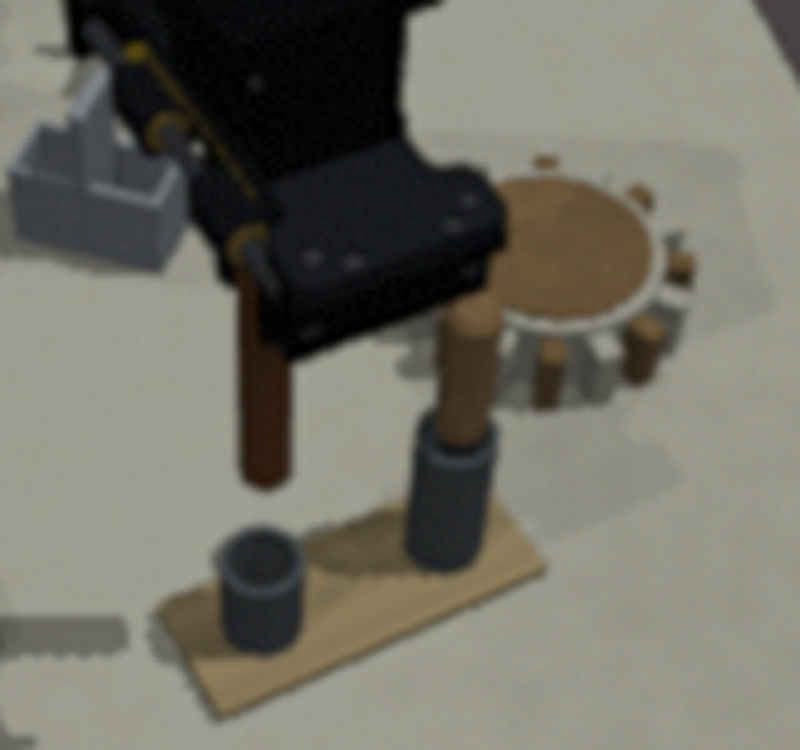

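Run:
```python
from fit import *
w=cloud('side',np.load('last_side.npz')['d']);wt=cloud('top',np.load('last_top.npz')['d'])
for n,x in(('side',w),('top',wt)):
  p=near(x,(.545,-.01),.16,.19,.40)
  # stand frame
  a=np.radians(18.1);u=np.c_[np.cos(a)*(p[:,0]-.5435)+np.sin(a)*(p[:,1]+.009),-np.sin(a)*(p[:,0]-.5435)+np.cos(a)*(p[:,1]+.009)]
  for z in np.arange(.2,.4,.02):
    m=abs(p[:,2]-z)<.01
    if m.sum()>5: print(n,round(z,2),m.sum(),'along',np.percentile(u[m,0],[1,99]).round(3),'jaw',np.percentile(u[m,1],[1,99]).round(3))
```

```text
side 0.2 79 along [-0.012  0.007] jaw [-0.014  0.   ]
side 0.22 54 along [-0.012 -0.   ] jaw [-0.014  0.   ]
side 0.24 66 along [-0.012 -0.005] jaw [-0.023  0.017]
side 0.26 44 along [-0.012 -0.006] jaw [-0.024 -0.002]
side 0.3 121 along [-0.037  0.036] jaw [-0.089  0.083]
side 0.32 905 along [-0.038  0.033] jaw [-0.094  0.079]
side 0.34 1753 along [-0.037  0.035] jaw [-0.097  0.09 ]
side 0.36 482 along [-0.026  0.022] jaw [-0.053  0.013]
side 0.38 346 along [-0.026  0.022] jaw [-0.053  0.008]
top 0.32 97 along [-0.037  0.033] jaw [0.013 0.064]
top 0.34 380 along [-0.035  0.037] jaw [0.023 0.093]
top 0.36 58 along [-0.027  0.037] jaw [0.033 0.093]
```

View pics/t4.png

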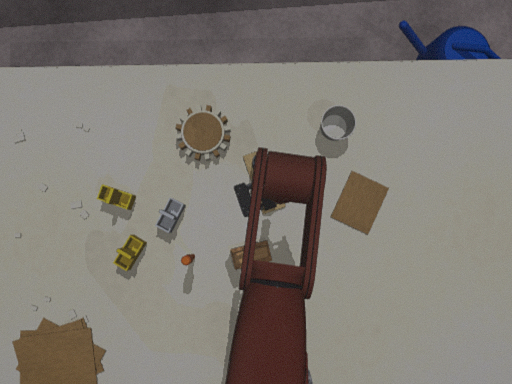

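The dowel hangs plumb at (265,480), within 1 mm of the low tube's mouth at (262,560). The body's long side lies across the stand, so it clears the rasp.

>>> {"op": "step_arm", "data": {"moves": [[18,[-1,0,-15],[0,0,0]],[18,[-1,0,-35],[0,0,0]],[18,[-1,0,-55],[0,0,0]],[18,[-1,0,-73],[0,0,0]],[18,[-1,0,-90],[0,0,0]],[18,[-1,0,-104],[0,0,0]],[18,[-1,0,-112],[0,0,0]],[18,[-1,0,-112],[0,0,0]]]}}

```text
t: 13.4
tool_pos: [0.5423, -0.0088, 0.1218]
eef_rot: [-0.247, 1.56, 0.246]
contact_force: [-0.1, -0.4, -0.3]
gripper_width: 0.0234
```

>>> {"op": "step_arm", "data": {"moves": [[30,[0,0,0],[0,0,0]],[38,[0,0,0],[0,0,0]],[46,[0,0,0],[0,0,0]],[54,[0,0,0],[0,0,0]],[60,[0,0,0],[0,0,0]],[60,[0,0,0],[0,0,0]],[60,[0,0,25],[0,0,0]],[60,[0,0,60],[0,0,0]],[60,[0,0,95],[0,0,0]],[60,[0,0,110],[0,0,0]],[60,[0,0,110],[0,0,0]]]}}

```text
t: 14.78
tool_pos: [0.5429, -0.0089, 0.2324]
eef_rot: [-0.247, 1.558, 0.246]
contact_force: [0.3, 0.2, -0.5]
gripper_width: 0.0603
```

Run:
```python
from fit import *
im,d=save('side','s5.png',(80,260,150,350),4)
ws=cloud('side',d)
p=near(ws,(.638,.022),.04,.12,.176);print('rasp',cyl(p,.013,.14))
p=near(ws,(.543,-.009),.03,.08,.2);print('dowel',p[:,2].max(),cyl(p[p[:,2]<.16],.012,.13))
p=near(ws,(.497,.275),.06,.047,.06);print('rim',len(p),cv2.minAreaRect((p[:,:2]*1000).astype(np.float32)))
p=near(ws,(.497,.275),.06,.098,.112);print('board',len(p),p[:,2].max(),cv2.minAreaRect((p[:,:2]*1000).astype(np.float32)))
```

```text
rasp (array([ 0.63865511,  0.02047782, -0.008641  ,  0.00443845]), np.float64(0.0005013377656739571))
dowel 0.17088862283996156 (array([ 0.54361887, -0.01006584, -0.00148894, -0.00248814]), np.float64(0.00043772308362826826))
rim 218 ((496.75299072265625, 275.2249755859375), (46.72428894042969, 90.85157775878906), 61.6450309753418)
board 35 0.108062936373603 ((494.30169677734375, 268.8625183105469), (31.745046615600586, 10.392558097839355), 63.23642349243164)
```

View pics/s5.png

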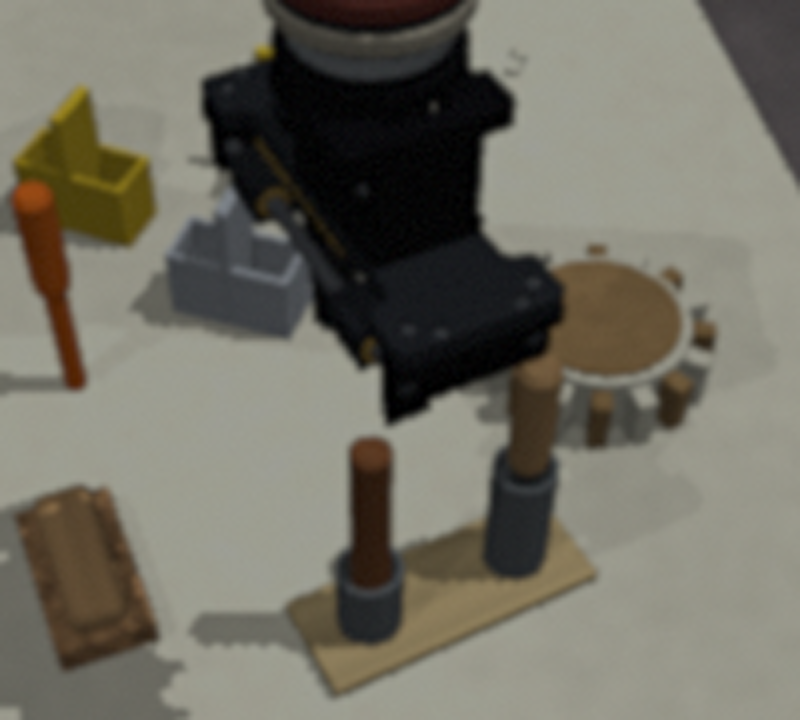

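Both sticks are seated: the dowel at (370,510), the rasp at (530,420). Next I turn the jaws across the caddy's board, using -135.5° to stay within the last joint's range, and hover above it.

>>> {"op": "step_arm", "data": {"moves": [[60,[-3,20,10],[0,0,-8]],[60,[-8,50,10],[0,0,-18]],[60,[-13,80,10],[0,0,-28]],[60,[-18,110,10],[0,0,-38]],[60,[-23,140,10],[0,0,-48]],[60,[-28,170,10],[0,0,-58]],[60,[-32,200,10],[0,0,-68]],[60,[-36,230,10],[0,0,-78]],[60,[-40,255,10],[0,0,-88]],[60,[-44,275,10],[0,0,-98]],[60,[-46,284,10],[0,0,-108]],[60,[-46,284,10],[0,0,-118]]]}}

```text
t: 16.32
tool_pos: [0.4947, 0.2756, 0.2383]
eef_rot: [1.34, 1.123, -1.341]
contact_force: [0.7, -0.7, -0.6]
gripper_width: 0.0601
```

>>> {"op": "step_arm", "data": {"moves": [[60,[0,0,-20],[0,0,-8]],[60,[0,0,-45],[0,0,-16]],[60,[0,0,-60],[0,0,-17.5]],[60,[0,0,-60],[0,0,-17.5]]]}}

```text
t: 16.82
tool_pos: [0.4932, 0.275, 0.1757]
eef_rot: [1.552, 0.946, -1.561]
contact_force: [0.2, 0.4, -0.8]
gripper_width: 0.0599
```

Run:
```python
from fit import *
from scipy.spatial.transform import Rotation as Ro
o=ctrl.observe();r=Ro.from_rotvec(o['eef_rot']).as_matrix();print(o['tool_pos'],o['qpos'].round(2),np.degrees(np.arctan2(r[1,1],r[0,1])),r[:,0])
im,d=save('side','s6.png',(60,220,110,310),4)
w=cloud('side',d)
p=near(w,(.378,.212),.06,.18,.6);print('above orange',len(p),np.percentile(p[:,2],[0,2,50]) if len(p) else '')
p=near(w,(.378,.212),.03,.0,.18);print(p[:,2].max())
```

```text
[0.49317807 0.2750154  0.17572725] [0.37 0.12 1.73 0.   1.3  0.85] -27.64913857808335 [-0.00645011  0.00140019 -0.99997822]
above orange 0 
0.1731267179818729
```

View pics/s6.png

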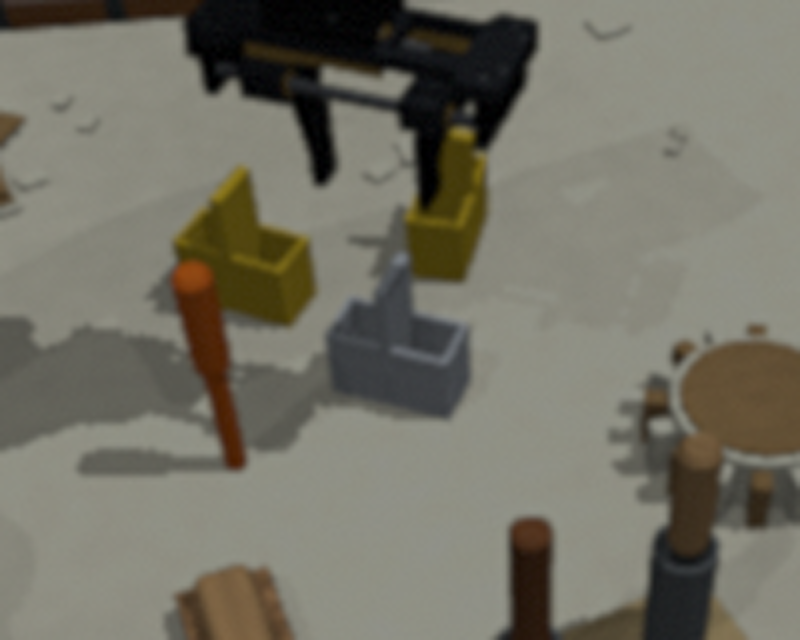

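>>> {"op": "step_arm", "data": {"moves": [[60,[4,0,-30],[0,0,0]],[60,[4,0,-60],[0,0,0]],[60,[4,0,-88],[0,0,0]],[60,[4,0,-102],[0,0,0]],[60,[4,0,-103],[0,0,0]],[40,[4,0,-103],[0,0,0]],[25,[4,0,-103],[0,0,0]],[15,[4,0,-103],[0,0,0]],[5,[4,0,-103],[0,0,0]],[5,[4,0,-103],[0,0,0]],[5,[4,0,-103],[0,0,0]],[5,[4,0,-103],[0,0,0]]], "squeeze": 30}}

```text
t: 18.38
tool_pos: [0.498, 0.2755, 0.0743]
eef_rot: [1.554, 0.945, -1.558]
contact_force: [-1.5, 1.3, 1.3]
gripper_width: 0.0096
```

>>> {"op": "step_arm", "data": {"moves": [[5,[0,0,0],[0,0,0]],[5,[0,0,0],[0,0,0]],[5,[0,0,0],[0,0,0]],[5,[0,0,0],[0,0,0]]], "squeeze": 45}}

```text
t: 18.88
tool_pos: [0.498, 0.2755, 0.0743]
eef_rot: [1.554, 0.946, -1.558]
contact_force: [0.2, 0.1, 0.3]
gripper_width: 0.0094
```

Run:
```python
from fit import *
im,d=save('side','s7.png',(80,200,120,280),5)
```

```text
(no output)
```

View pics/s7.png

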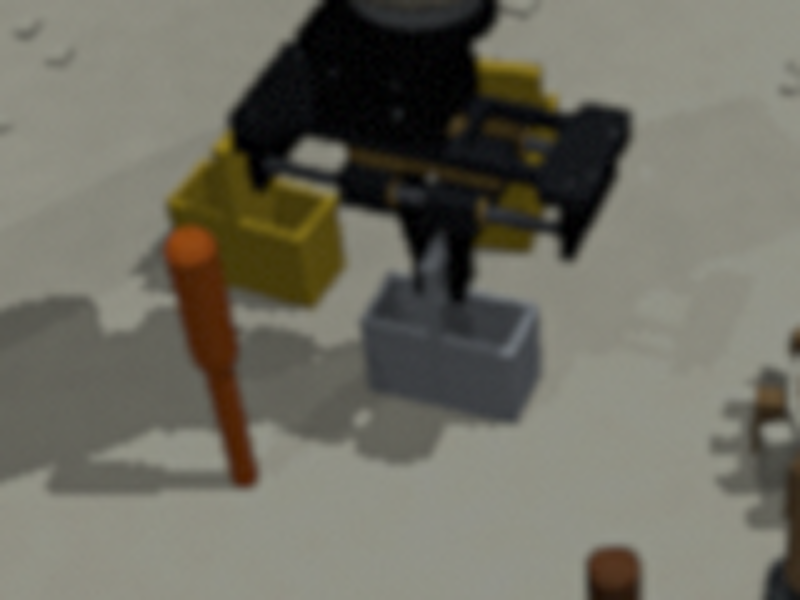

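>>> {"op": "step_arm", "data": {"moves": [[5,[0,0,8],[0,0,0]],[5,[0,0,30],[0,0,0]],[5,[0,0,65],[0,0,0]],[5,[0,0,100],[0,0,0]],[5,[0,0,135],[0,0,0]],[5,[0,0,165],[0,0,0]],[5,[0,0,183],[0,0,0]],[5,[0,0,190],[0,0,0]],[5,[0,0,190],[0,0,0]],[5,[0,0,190],[0,0,0]]]}}

```text
t: 20.18
tool_pos: [0.4973, 0.2752, 0.2626]
eef_rot: [1.552, 0.946, -1.561]
contact_force: [-0.2, 0.3, -2.6]
gripper_width: 0.0098
```

Run:
```python
from fit import *
im,d=save('side','s8.png',(30,190,110,310),4)
w=cloud('side',d)
p=near(w,(.498,.2755),.08,.15,.26)
p=p[p[:,2]<.252];print(p[:,2].min(),p[:,2].max())
```

```text
0.18766573949452703 0.25180778010728544
```

View pics/s8.png

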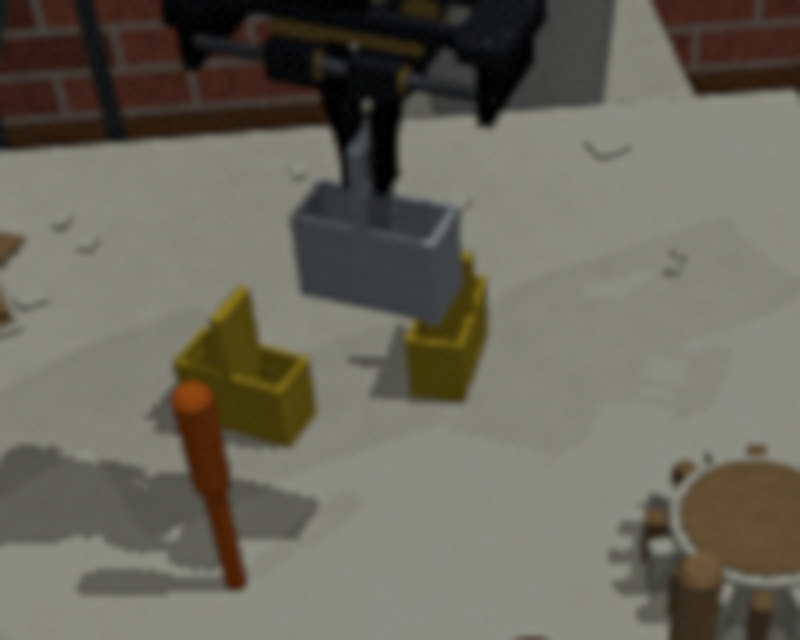

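The caddy hangs level at (375,250), clear of the table. First tip, about the board's long axis:

>>> {"op": "step_arm", "data": {"moves": [[5,[0,0,0],[3,5.7,0]],[5,[0,0,0],[6.5,12.4,0]],[5,[0,0,0],[10,19.2,0]],[5,[0,0,0],[13.3,25.5,0]],[5,[0,0,0],[15.7,30.1,0]],[5,[0,0,0],[15.7,30.1,0]],[5,[0,0,0],[15.7,30.1,0]],[5,[0,0,0],[15.7,30.1,0]],[5,[0,0,0],[15.7,30.1,0]]]}}

```text
t: 21.35
tool_pos: [0.4971, 0.2757, 0.2635]
eef_rot: [1.332, 1.498, -1.947]
contact_force: [0.5, -0.2, -2.4]
gripper_width: 0.0099
```

Run:
```python
from fit import *
from scipy.spatial.transform import Rotation as Ro
o=ctrl.observe();r=Ro.from_rotvec(o['eef_rot']).as_matrix();print(o['tool_pos'],o['qpos'].round(2),'tilt',np.degrees(np.arccos(-r[2,0])))
im,d=save('side','s9.png',(30,190,110,310),4)
```

```text
[0.49707292 0.27568664 0.26353974] [0.16 0.4  1.35 0.36 1.88 0.67] tilt 34.227636035414505
```

View pics/s9.png

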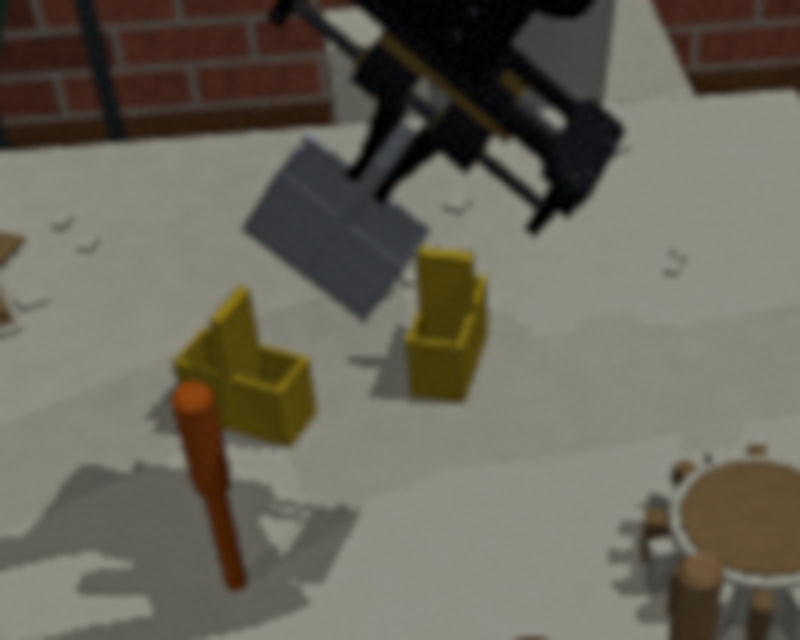

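The caddy is tipped 34°, firmly held. Back to level.

>>> {"op": "step_arm", "data": {"moves": [[5,[0,0,0],[-3,-5.7,0]],[5,[0,0,0],[-6.5,-12.4,0]],[5,[0,0,0],[-10,-19.2,0]],[5,[0,0,0],[-13.3,-25.5,0]],[5,[0,0,0],[-15.7,-30.1,0]],[5,[0,0,0],[-15.7,-30.1,0]],[5,[0,0,0],[-15.7,-30.1,0]],[5,[0,0,0],[-15.7,-30.1,0]],[5,[0,0,0],[-15.7,-30.1,0]]]}}

```text
t: 22.52
tool_pos: [0.4975, 0.2751, 0.263]
eef_rot: [1.552, 0.945, -1.561]
contact_force: [-0.5, -0.1, -2.1]
gripper_width: 0.01
```

Run:
```python
from fit import *
from scipy.spatial.transform import Rotation as Ro
o=ctrl.observe();r=Ro.from_rotvec(o['eef_rot']).as_matrix();print(o['tool_pos'],o['qpos'].round(2),'tilt',np.degrees(np.arccos(-r[2,0])))
```

```text
[0.49754245 0.27511005 0.26299556] [0.36 0.07 1.62 0.   1.46 0.85] tilt 0.37390265817105284
```

>>> {"op": "step_arm", "data": {"moves": [[5,[0,0,0],[-3,-5.7,0]],[5,[0,0,0],[-6.5,-12.4,0]],[5,[0,0,0],[-10,-19.2,0]],[5,[0,0,0],[-13.3,-25.5,0]],[5,[0,0,0],[-15.7,-30.1,0]],[5,[0,0,0],[-15.7,-30.1,0]],[5,[0,0,0],[-15.7,-30.1,0]],[5,[0,0,0],[-15.7,-30.1,0]],[5,[0,0,0],[-15.7,-30.1,0]]]}}

```text
t: 23.65
tool_pos: [0.4982, 0.2747, 0.2634]
eef_rot: [1.639, 0.418, -1.134]
contact_force: [-0.1, -0.7, -3.3]
gripper_width: 0.0097
```

Run:
```python
from fit import *
from scipy.spatial.transform import Rotation as Ro
o=ctrl.observe();r=Ro.from_rotvec(o['eef_rot']).as_matrix();print(o['tool_pos'],o['qpos'].round(2),'tilt',np.degrees(np.arccos(-r[2,0])))
im,d=save('side','s10.png',(30,190,110,310),4)
```

```text
[0.49817851 0.27473971 0.26340183] [ 0.67 -0.09  1.89 -0.59  1.16  1.34] tilt 33.57776416416984
```

View pics/s10.png

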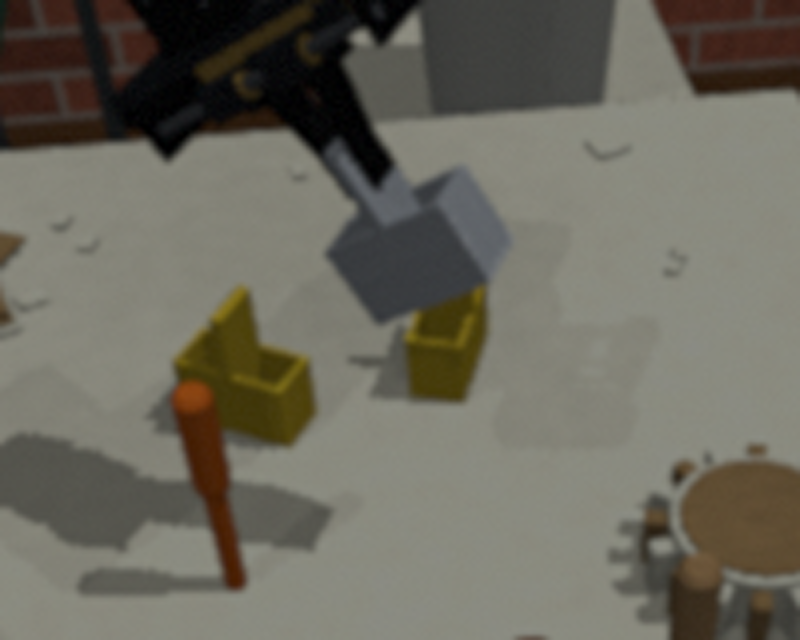

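The second tip reached 33.6° the other way. Level again, then raise and carry over to the sheet.

>>> {"op": "step_arm", "data": {"moves": [[5,[0,0,0],[3,5.7,0]],[5,[0,0,0],[6.5,12.4,0]],[5,[0,0,0],[10,19.2,0]],[5,[0,0,0],[13.3,25.5,0]],[5,[0,0,0],[15.7,30.1,0]],[5,[0,0,0],[15.7,30.1,0]],[5,[0,0,0],[15.7,30.1,0]],[5,[0,0,0],[15.7,30.1,0]],[5,[0,-5,20],[15.7,30.1,0]],[5,[0,-15,50],[15.7,30.1,0]],[5,[0,-30,65],[15.7,30.1,0]],[5,[0,-30,65],[15.7,30.1,0]]]}}

```text
t: 25.2
tool_pos: [0.4989, 0.2441, 0.3307]
eef_rot: [1.556, 0.942, -1.559]
contact_force: [-0.2, 0.6, -3.4]
gripper_width: 0.0097
```

>>> {"op": "step_arm", "data": {"moves": [[5,[0,-15,0],[0,0,0]],[5,[3,-55,0],[0,0,0]],[5,[6,-105,0],[0,0,0]],[5,[8,-155,0],[0,0,0]],[5,[10,-205,0],[0,0,0]],[5,[13,-255,0],[0,0,0]],[5,[16,-305,0],[0,0,0]],[5,[19,-355,0],[0,0,0]],[5,[22,-405,0],[0,0,0]],[5,[24,-455,0],[0,0,0]],[5,[25,-495,0],[0,0,0]],[5,[25,-516,0],[0,0,0]]]}}

```text
t: 26.7
tool_pos: [0.5226, -0.2741, 0.329]
eef_rot: [1.557, 0.943, -1.562]
contact_force: [0.5, 0.6, -2.8]
gripper_width: 0.0101
```

>>> {"op": "step_arm", "data": {"moves": [[5,[0,0,-20],[0,0,0]],[5,[0,0,-60],[0,0,0]],[5,[0,0,-110],[0,0,0]],[5,[0,0,-155],[0,0,0]],[5,[0,0,-180],[0,0,0]],[5,[0,0,-180],[0,0,0]],[5,[0,0,-180],[0,0,0]]]}}

```text
t: 27.58
tool_pos: [0.5231, -0.2735, 0.1497]
eef_rot: [1.557, 0.943, -1.561]
contact_force: [-0.1, -0.2, -1.8]
gripper_width: 0.0097
```

Run:
```python
from fit import *
from scipy.spatial.transform import Rotation as Ro
o=ctrl.observe();r=Ro.from_rotvec(o['eef_rot']).as_matrix();print(o['tool_pos'],o['qpos'].round(2),'tilt',np.degrees(np.arccos(-r[2,0])),np.degrees(np.arctan2(r[1,1],r[0,1])))
im,d=save('side','s11.png',(150,384,150,400),3)
w=cloud('side',d)
p=near(w,o['tool_pos'][:2],.065,.015,.16)
print(p[:,2].min())
zt=o['tool_pos'][2]-.0743+.055
q=p[abs(p[:,2]-zt)<.004];print('rim',cv2.minAreaRect((q[:,:2]*1000).astype(np.float32)))
q=p[(p[:,2]<zt+.003)];print('all',cv2.minAreaRect((q[:,:2]*1000).astype(np.float32)),q[:,2].min())
```

```text
[ 0.52310447 -0.27345386  0.14968869] [-0.62  0.2   1.69 -0.    1.26 -0.13] tilt 0.2895526477148179 -27.85836611838207
0.07512389825703661
rim ((522.1815795898438, -277.5852966308594), (36.474517822265625, 89.62323760986328), 62.175533294677734)
all ((523.0272216796875, -275.8418884277344), (40.80183029174805, 89.86273956298828), 62.44208908081055) 0.07512389825703661
```

View pics/s11.png

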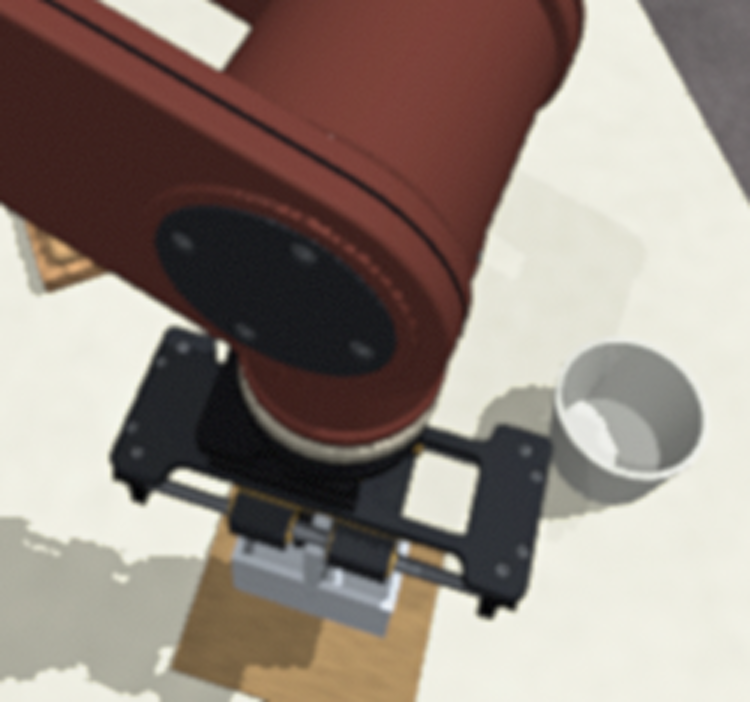

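>>> {"op": "step_arm", "data": {"moves": [[5,[-1,2,-25],[0,0,0]],[5,[-1,2,-48],[0,0,0]],[5,[-1,2,-60],[0,0,0]],[5,[-1,2,-65],[0,0,0]],[5,[-1,2,-67],[0,0,0]],[5,[-1,2,-68],[0,0,0]],[5,[-1,2,-68],[0,0,0]]]}}

```text
t: 28.5
tool_pos: [0.5229, -0.2723, 0.0831]
eef_rot: [1.557, 0.941, -1.56]
contact_force: [-1.5, 0.4, -3.0]
gripper_width: 0.0095
```

>>> {"op": "step_arm", "data": {"moves": [[5,[0,0,-1],[0,0,0]],[5,[0,0,-2],[0,0,0]],[5,[0,0,-2.5],[0,0,0]],[5,[0,0,-2.5],[0,0,0]]]}}

```text
t: 29.0
tool_pos: [0.5228, -0.2722, 0.0805]
eef_rot: [1.557, 0.941, -1.56]
contact_force: [-0.7, 0.0, -2.3]
gripper_width: 0.0099
```

>>> {"op": "step_arm", "data": {"moves": [[5,[0,0,-0.7],[0,0,0]],[5,[0,0,-1.2],[0,0,0]],[5,[0,0,-1.2],[0,0,0]]]}}

```text
t: 29.38
tool_pos: [0.5229, -0.2723, 0.0803]
eef_rot: [1.557, 0.941, -1.56]
contact_force: [-4.0, 1.7, 5.1]
gripper_width: 0.0095
```

The wrist force has gone to +5 N, so the caddy is on the sheet. Releasing.

>>> {"op": "step_arm", "data": {"moves": [[12,[0,0,0.5],[0,0,0]],[20,[0,0,0.5],[0,0,0]],[30,[0,0,0.5],[0,0,0]],[40,[0,0,0.5],[0,0,0]],[45,[0,0,0.5],[0,0,0]],[45,[0,0,0.5],[0,0,0]],[45,[0,0,30],[0,0,0]],[45,[0,0,75],[0,0,0]],[45,[0,0,120],[0,0,0]],[45,[0,0,160],[0,0,0]],[45,[0,0,180],[0,0,0]],[45,[0,0,180],[0,0,0]]]}}

```text
t: 30.88
tool_pos: [0.5235, -0.2728, 0.2614]
eef_rot: [1.557, 0.938, -1.558]
contact_force: [-0.0, -0.2, -0.6]
gripper_width: 0.0449
```

>>> {"op": "step_arm", "data": {"moves": [[45,[-30,20,10],[0,0,0]],[45,[-70,50,20],[0,0,0]],[45,[-110,80,20],[0,0,0]],[45,[-130,95,20],[0,0,0]],[45,[-130,95,20],[0,0,0]]]}}

```text
t: 31.5
tool_pos: [0.3923, -0.1767, 0.2795]
eef_rot: [1.557, 0.941, -1.559]
contact_force: [0.3, 0.2, -0.5]
gripper_width: 0.0451
```

Run:
```python
from fit import *
print(ctrl.observe()['tool_pos'],ctrl.observe()['gripper_width'])
for n in('side','top'):
    im,d=save(n,'f_%s.png'%n,scale=1.5)
    w=cloud(n,d)
    p=near(w,(.522,-.272),.065,.055,.066);print(n,'rim',len(p),cv2.minAreaRect((p[:,:2]*1000).astype(np.float32)) if len(p) else '')
    p=near(w,(.522,-.272),.065,.02,.15);print(p[:,2].max())
    for nm,c,r,z0,z1 in(('rasp',(.638,.021),.013,.12,.173),('dowel',(.543,-.01),.012,.08,.16)):
        p=near(w,c,.03,z0,z1)
        if len(p)>20: print(nm,cyl(p,r,.14),near(w,c,.03,.1,.2)[:,2].max())
    for th in('gear','tub','sander'):
        for r in nets.outline_of(th,n)[:2]:
            p=w[r['region']];print(n,th,round(r['p'],2),np.round(r['point']),np.nanmedian(p,0).round(3))
```

```text
[ 0.39230684 -0.17667167  0.27951412] 0.045145631151948355
side rim 415 ((523.8096923828125, -272.7943420410156), (44.80613327026367, 89.92850494384766), 62.474266052246094)
0.11433331124143119
rasp (array([ 0.63860432,  0.02052337, -0.00245158, -0.00325284]), np.float64(0.0004410851511240443)) 0.1865590344044163
dowel (array([ 5.43446204e-01, -1.00003008e-02, -1.46143621e-04, -8.98313893e-04]), np.float64(0.0003601967647085846)) 0.17204214864720138
side gear 0.63 [164. 302.] [0.732 0.164 0.045]
side tub 0.82 [288. 356.] [ 0.758 -0.198  0.037]
top rim 119 ((524.78662109375, -271.4804382324219), (45.02277374267578, 90.28076934814453), 60.633602142333984)
0.1185719255648333
rasp (array([ 0.63975276,  0.02036174, -0.00819843,  0.0022885 ]), np.float64(0.0001981941295178952)) 0.19015910100794078
top gear 0.89 [132. 204.] [0.73  0.178 0.045]
top tub 0.96 [121. 336.] [ 0.755 -0.212  0.018]
top sander 0.82 [255. 251.] [0.38  0.049 0.033]
```

View pics/f_side.png

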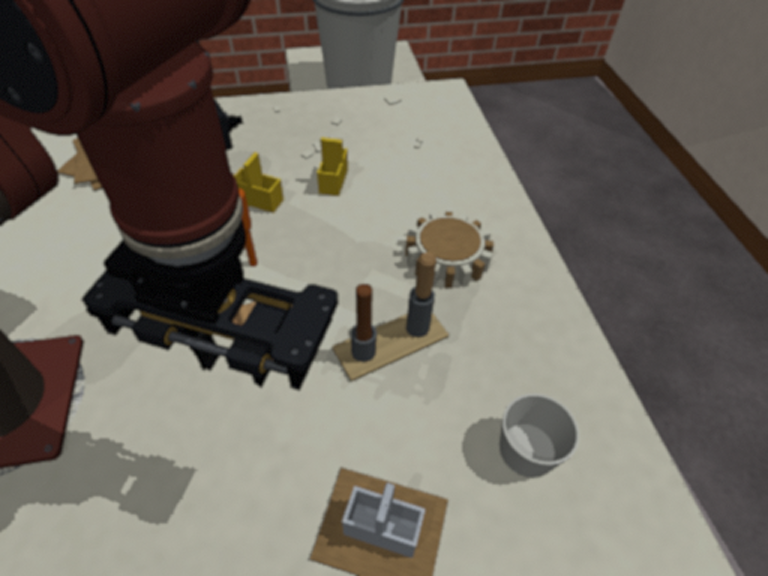

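View pics/f_top.png

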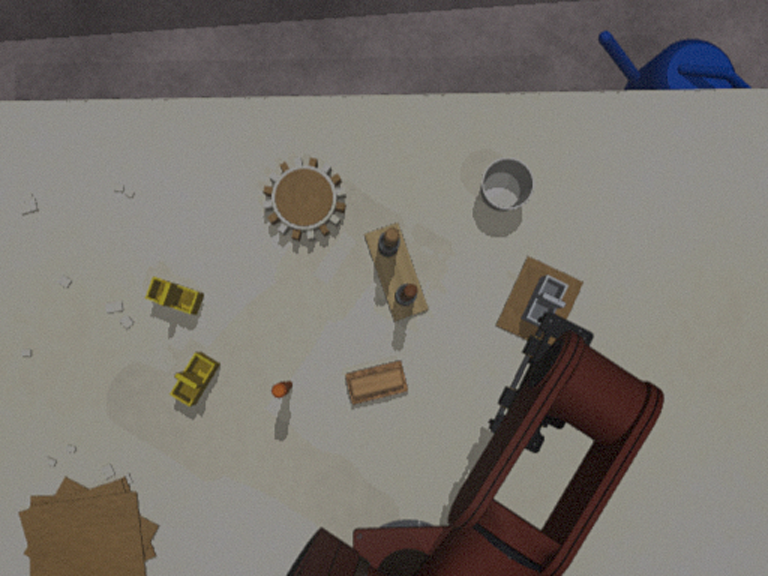

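Both pictures show the caddy upright amid the sheet (side 384,522; top 545,297). Both sticks are in their tubes and the bystanders are where they were. Handing in.

```bash
python3 -c "
from station import ctrl
print(ctrl.sign_off(), ctrl.observe()['t'])"
```

```text
the job is handed in; nothing more can be done
the job is handed in; nothing more can be done
```

The job is done and handed in at about 32 s on the robot's clock.

1. **Sticks:** I put the rasp, blade down, in the tall tube and then the dowel in the low tube.
2. **Tipping:** I lifted the caddy by its centre board and tipped it 34° one way. I brought it level (0.4°) and then tipped it 33.6° the other way. The grip width stayed steady at about 10 mm throughout.
3. **Placing:** I set the caddy on the sheet and let go, then moved the arm well away.

**Last checks:**
- **Caddy:** It stands upright, about 2–3 mm from the sheet's centre. The side and top cameras differ by about 1–2 mm on this.
- **Sticks:** Both stand within about half a degree of upright in their tubes. The rasp's top is at about 0.187 m and the dowel's at 0.172 m, which matches fully seated.
- **Bystanders:** The gear, tub and sanding block read within several millimetres of where they started. In the last side view the sanding block was hidden behind the gripper, so only the top camera confirmed it.
- **Force:** The largest wrist force any move reported was under 7 N.

No check failed.

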